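# Take the cured handle out of the drying cabinet

## Task

The tall turned tool handle standing in the drying cabinet has cured. Reach down through the round port above it, lift it off its pedestal and out, and stand it upright on the round cork pad on the bench, setting it down gently rather than dropping it. Leave the short mushroom-shaped knob standing in its place under the other port.

Things in the scene. Friction and masses are not known exactly. Their poses are not given: they have to be found in the camera images.
- handle_center (a point): Centre, half-way up the axis, of the loose turned wooden tool handle to move: 90 g, 100 mm tall, upright on a pedestal in the cabinet under either port. Own z up. Flat foot 36 mm across; a straight round neck 26 mm across runs from 5 mm below this point to the top, 50 mm above it, ending in an 18 mm flush brass ferrule. Its top is 6 mm below the roof's upper face.
- knob_center (a point): Centre of the loose wooden mushroom-shaped drawer knob, 46 mm tall, cap 46 mm across, standing on the pedestal under the other port, own z up. It is to stay there.
- cabinet: Fixed drying cabinet: closed grey box, clear pane at +x, 240 (x) by 400 (y) by 150 mm high, turned a little. Origin: centre of underside, z up. Flat roof 8 mm thick, upper face at z 150 mm (black port rims 3 mm higher), two round ports 140 mm across at x 0, y -95 and +95 mm. Under each a pedestal 60 mm across, top at z 44 mm; what stands there is within 5 mm of the port's axis.
- pad: Round cork pad, 100 mm across, 6 mm thick, fixed flat on the bench. Origin: centre of its underside, on the bench top; z up. The only round flat cork disc; the other cork thing on the bench is a rectangular block.

How it is judged:
By the outcome, as a careful person would: the job done as asked, in the order asked, and still so for the second after the job is handed in, with the robot touching nothing.
It also fails if it takes over 38 s, if anything falls off the work surface, if the arm or the gripper's body presses on something with over 40 N, if the wrist force passes 120 N, or if a joint passes its speed limit or range.

## Robot

A 6-joint arm with a two-finger parallel gripper is mounted at the origin on the work surface. World frame = base frame: x ahead of the robot, y to its left, z up, the work surface at z = 0. Lengths are in mm, angles in rad, forces in N, time in s.
With the tool pointing down it reaches from about 350 to 875 mm from the base axis. Payload 4.2 kg.
Tool frame: the origin (TCP) lies where the fingers leave the gripper's body, on its centre line; the fingertips stand ahead of it and the grasp point (between the pads) lies 54 mm ahead of it (arm.nose_length is the z of the fingertips in the tool frame, in mm); z points along the fingers, x is the direction in which the jaws open and shut, and the axes are right-handed (so a half turn about z gives the same grasp; the last joint's range is limited). The gripper opens to 85 mm and grips with 20 to 120 N. Pads are 22 mm wide; open, the fingers measure 114 mm over their backs; the gripper's body (76 mm by 85 mm) begins 54 mm behind the grasp point. The pads swing forward as they close: fully open they stand 13 mm farther back than shut.
Start: joints at [-0.985, 0.385, 0.008, 0, -1.194, -0.259], TCP at [200.649, -591.895, 303.912] pointing down, gripper open.
Joint ranges: [-3.14, 3.14], [-1.21, 2.06], [-1.07, 1.41], [-3.16, 2.05], [-2.99, -0.16], [-3.1, 3.1]. Speed limits (rad/s): [2.79, 2.79, 3.14, 3.14, 3.14, 3.14].

## Interface

Orientations are given as a unit quaternion [x, y, z, w].
In Python, from bench import arm, imaging, job_done gives the robot as it stands.
- The arm moves only by the shell command python3 -m crank 'ROWS' [OPENING]. ROWS is a JSON object of lists of equal length, an entry for each row: "delta_pos": the shift along the tool's x, y, z in m, a list of three; "twist": the turn about the tool's z in rad. In form: {"delta_pos": [[tx, ty, tz], ...], "twist": [twist, ...]}. A call has 1 to 8 rows; each row shifts and turns the commanded pose from where the row before left it, along the tool's axes as they then stand; what a row does not reach is not made up. A row lasts 1/12 s, in which the tool goes at most 41.7 mm and 7.16 degrees, less where a joint would pass 70% of its speed; a pose out of reach is approached as far as the arm can. A call is refused whole if a number of a shift passes 0.0417 or a number of a turn 0.125, either way. A call with a gripper value outside its range is refused whole. OPENING is the opening, from 0 (shut) to 1 (fully open), set as the call begins (- or left out, the last holds). The fingers move at their own pace and stop on an object; the grip force is fixed at half the most. Time passes only in rows, so rows that do not move let the fingers close. It gives the time, the measured TCP pose, the force and the opening at its end, in the units of the state.
- arm.read_state(): the state, without advancing time (a new reading comes with each control period).
- imaging.get_image(name): name is "side" or "top" or "wrist"; returns (picture, depth): 420x560x3 uint8, blue, green, red; 420x560 float32, mm along the optical axis (not along the pixel's ray), 0 where there is no reading.
- imaging.camera_model(name): a dict with "vfov" (degrees; the focal length in pixels is half the picture's height over the tangent of half this angle, whatever the lens; pixels are square), "cx", "cy" (the principal point, pixels), "dist" ([k1, k2, p1, p2, k3] as OpenCV has them; the pictures are not rectified), "T" (4x4, takes a point from camera to world coordinates); the wrist camera has in their place "hand_eye" (4x4, takes a point from camera to tool coordinates, whose origin is the TCP and whose axes are the tool frame's). Camera axes: x right, y up, looking along -z (the intrinsics and any distortion apply to the point x, -y, -z); pixel columns grow to the right and rows downward; lengths in mm; the calibration is good to about 2 mm. A picture is of the moment at which its call begins: read the wrist's pose just before it. camera_model takes no time and is no camera call.
- job_done(): hands the job in, once; it reports no verdict.
The state is a dict: "clock": time; "joints": joint angles; "joint_vel": joint speeds; "joint_efforts": joint torques, N m; "position": TCP position; "ee_rot": TCP orientation; "contact_force": force on the tool from outside, world axes, zero at the start; "wrist_torque": the same for the moment, N m; "gripper_width": finger opening in mm.
Only numpy, scipy, OpenCV 4.12 (cv2) and the standard library are available. Lean on these libraries where they do the work, as an engineer would, in place of code of your own. Each camera call takes 0.05 s, during which the arm holds its last target.

## Working session

There is one attempt and no reset: what is moved stays moved. The work goes in short steps, Python scripts to look and compute and a shell command to move; the robot and the scene stay as the last step left them, time stands still between calls to the robot, and variables do not carry over. Pictures are saved under pics/ and viewed, and the job is handed in when it is done.

```bash
ls; mkdir -p pics; python3 - <<'E'
from bench import arm, imaging
import cv2,numpy as np
print(arm.read_state(), arm.nose_length)
for n in ["side","top","wrist"]:
    im,d=imaging.get_image(n); cv2.imwrite(f"pics/{n}0.png",im); np.save(f"pics/{n}0.npy",d)
    m=imaging.camera_model(n); print(n,{k:(np.round(v,4).tolist() if not np.isscalar(v) else v) for k,v in m.items()})
E
```

```text
pics
{'clock': 0.0, 'joints': array([-9.85397043e-01,  3.85533482e-01,  6.60900439e-03, -4.93302335e-04,
       -1.19400420e+00, -2.58585355e-01]), 'joint_vel': array([-2.77389417e-04, -1.56540565e-04, -1.18510396e-03, -9.16170061e-04,
        6.24360283e-05, -1.33333240e-03]), 'joint_efforts': array([ 7.88467187e-04, -3.92291272e+01,  1.88403833e+01,  4.18619514e+00,
       -4.64726720e-03, -2.05730925e-05]), 'position': array([ 200.51434272, -591.50167149,  302.82960813]), 'ee_rot': array([ 5.82728208e-01,  8.12666381e-01,  5.93262544e-04, -9.15057008e-04]), 'contact_force': array([0.41537396, 0.41389405, 0.49725144]), 'wrist_torque': array([ 0.04849962, -0.00396229, -0.07493206]), 'gripper_width': 85.33684400941436} 72.6
side {'vfov': 51.4858483505361, 'cx': 273.915844583601, 'cy': 196.08809364140637, 'dist': [-0.1388, 0.0, 0.0, 0.0, 0.0], 'T': [[0.9923, 0.0999, -0.0736, 453.787], [-0.1233, 0.7243, -0.6784, -621.53], [-0.0144, 0.6822, 0.731, 730.3213], [0.0, 0.0, 0.0, 1.0]]}
top {'vfov': 47.68904053301524, 'cx': 276.5488043606284, 'cy': 209.74928085112427, 'dist': [-0.143, 0.0, 0.0, 0.0, 0.0], 'T': [[-0.0023, 0.9832, -0.1826, 333.6934], [-1.0, -0.0012, 0.0062, -50.6488], [0.0059, 0.1826, 0.9832, 954.8722], [0.0, 0.0, 0.0, 1.0]]}
wrist {'vfov': 66.00881759496534, 'cx': 278.154623716986, 'cy': 207.27064042332816, 'dist': [0.0179, 0.0, 0.0, 0.0, 0.0], 'hand_eye': [[1.0, -0.0007, -0.0012, -0.6048], [-0.001, -0.9517, -0.307, -78.0132], [-0.0009, 0.307, -0.9517, -70.1037], [0.0, 0.0, 0.0, 1.0]]}
```

View pics/side0.png

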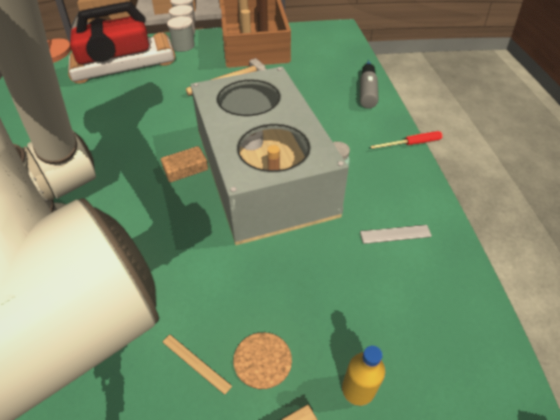

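View pics/top0.png

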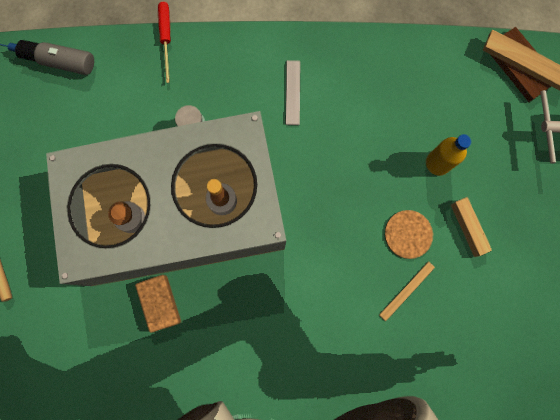

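View pics/wrist0.png

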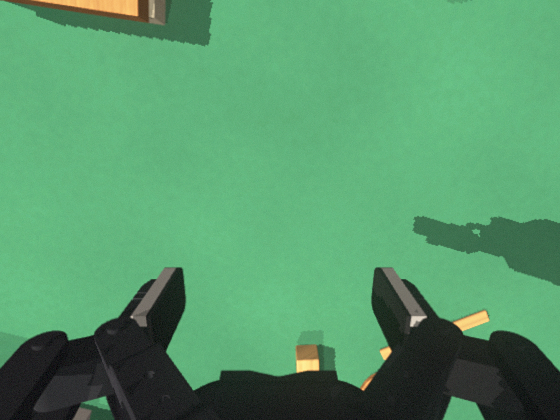

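```bash
cat > h.py <<'E'
import numpy as np,cv2
from bench import arm,imaging
from scipy.spatial.transform import Rotation as R
def cam(n,st=None):
    m=imaging.camera_model(n); f=210/np.tan(np.radians(m["vfov"]/2))
    K=np.array([[f,0,m["cx"]],[0,f,m["cy"]],[0,0,1.]])
    if n=="wrist":
        T=np.eye(4);T[:3,:3]=R.from_quat(st["ee_rot"]).as_matrix();T[:3,3]=st["position"];T=T@np.array(m["hand_eye"])
    else: T=np.array(m["T"])
    return K,np.array(m["dist"],float),T
def ray(n,uv,st=None):
    K,D,T=cam(n,st); p=cv2.undistortPoints(np.array([[uv]],float),K,D)[0,0]
    return T[:3,3],T[:3,:3]@np.array([p[0],-p[1],-1.])
def atz(n,uv,z,st=None):
    o,d=ray(n,uv,st); return o+d*(z-o[2])/d[2]
def atd(n,uv,dep,st=None):
    o,d=ray(n,uv,st); return o+d*dep
def proj(n,X,st=None):
    K,D,T=cam(n,st); X=np.atleast_2d(X).astype(float); c=(X-T[:3,3])@T[:3,:3]; c=c*[1,-1,-1]
    return cv2.projectPoints(c,np.zeros(3),np.zeros(3),K,D)[0][:,0]
E
python3 - <<'E'
from h import *
im=cv2.imread("pics/top0.png")
cv2.imwrite("pics/topcrop.png",cv2.resize(im[100:290,40:300],None,fx=3,fy=3,interpolation=cv2.INTER_CUBIC))
cv2.imwrite("pics/padcrop.png",cv2.resize(im[190:280,365:495],None,fx=5,fy=5,interpolation=cv2.INTER_CUBIC))
im=cv2.imread("pics/side0.png")
cv2.imwrite("pics/sidecrop.png",cv2.resize(im[60:250,180:370],None,fx=3,fy=3,interpolation=cv2.INTER_CUBIC))
E
```

```text
(no output)
```

View pics/topcrop.png

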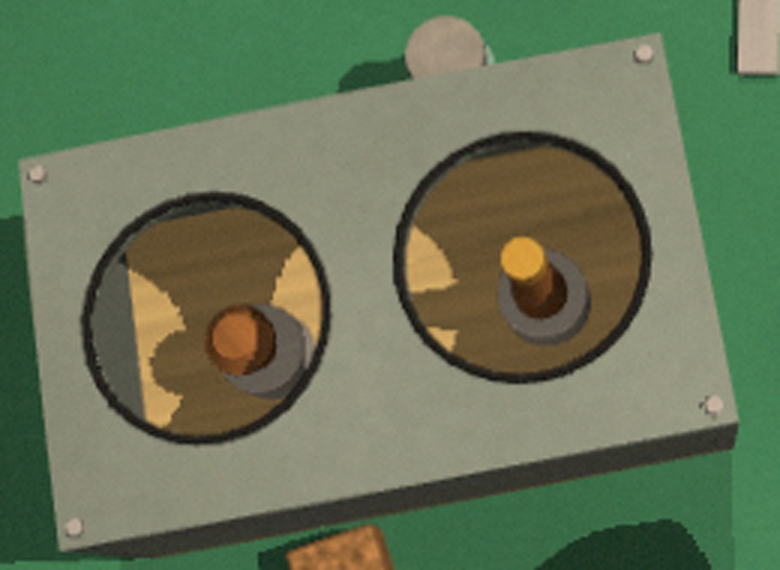

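View pics/padcrop.png

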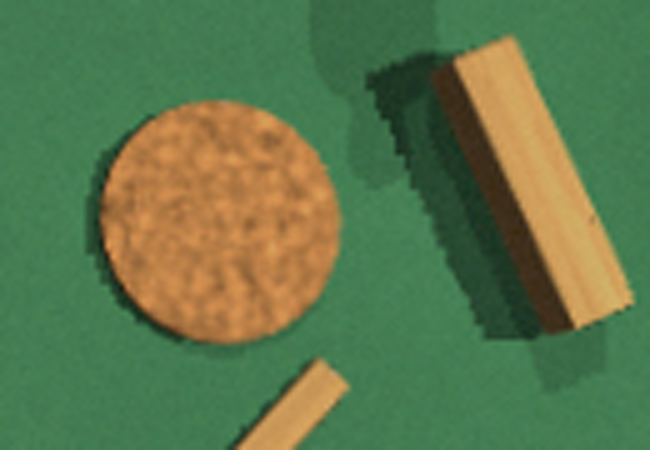

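View pics/sidecrop.png

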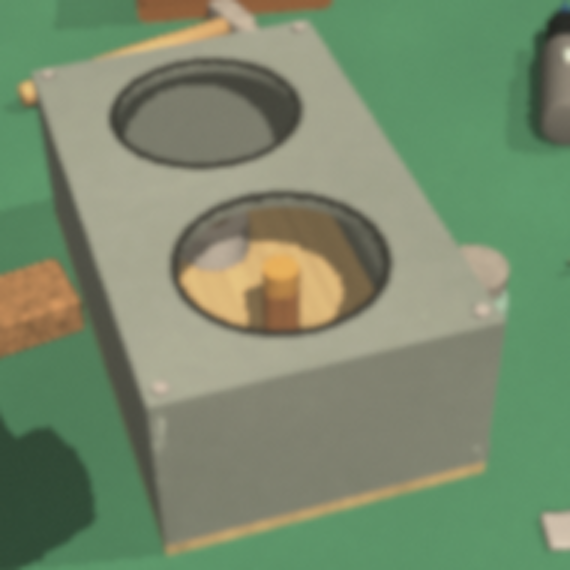

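```bash
python3 - <<'E'
from h import *
np.set_printoptions(suppress=True,precision=1)
d=np.load("pics/top0.npy"); ds=np.load("pics/side0.npy")
def tc(u,v): return (40+(u+.5)/3-.5,100+(v+.5)/3-.5)
h=tc(522,258); print("h top",atz("top",h,144), atd("top",h,d[round(h[1]),round(h[0])]))
s=(180+281.5/3-.5,60+265.5/3-.5); print("h side",atz("side",s,144),atd("side",s,ds[round(s[1]),round(s[0])]))
print("port",atz("top",tc(523,256),153),"other",atz("top",tc(206,318),153))
for c in [(37,173),(645,53),(713,404),(74,527)]: 
    t=tc(*c);print("screw",atz("top",t,151),atd("top",t,d[round(t[1]),round(t[0])]))
k=tc(237,335); print("knob",atd("top",k,d[round(k[1]),round(k[0])]))
p=(365+221.5/5-.5,190+222.5/5-.5); print("pad",p,atz("top",p,6),atd("top",p,d[round(p[1]),round(p[0])]))
p=(262.5,360.5); print("pad side",atz("side",p,6),atd("side",p,ds[360,262]))
# bottle height
for q in [(462,142),(472,225)]: print(atd("top",q,d[q[1],q[0]]))
st=arm.read_state(); Rm=R.from_quat(st["ee_rot"]).as_matrix(); print(Rm)
E
```

```text
h top [527.4  54.6 144. ] [527.7  54.7 143. ]
h side [528.3  57.1 144. ] [528.4  57.7 143.4]
port [526.5  52.9 153. ] other [490.2 238.4 153. ]
screw [580.5 352.5 151. ] [580.8 353.1 149.8]
screw [651.8 -16.8 151. ] [651.8 -16.8 151.1]
screw [440.3 -56.9 151. ] [440.4 -56.9 150.9]
screw [368.1 311.7 151. ] [367.9 309.9 154.8]
knob [492.  241.   87.9]
pad (408.8, 234.0) [ 459.3 -326.2    6. ] [ 459.1 -325.9    7.1]
pad side [ 460.  -328.1    6. ] [ 460.  -327.8    5.1]
[ 608.3 -394.   150.3]
[ 473.9 -453.2   27.6]
[[-0.3  0.9 -0. ]
 [ 0.9  0.3  0. ]
 [ 0.  -0.  -1. ]]
```

```bash
cat > d.py <<'E'
from h import *
import sys
st=arm.read_state(); Rm=R.from_quat(st["ee_rot"]).as_matrix()
t=np.array(list(map(float,sys.argv[1:4])))
print("pos",st["position"].round(1),"tool delta mm",(Rm.T@(t-st["position"])).round(1),"clk",st["clock"],"w",st["gripper_width"].round(1),"F",st["contact_force"].round(1),"tilt",Rm[:,2].round(4))
E
python3 d.py 528 56 300
```

```text
Traceback (most recent call last):
  File "d.py", line 5, in <module>
    print("pos",st["position"].round(1),"tool delta mm",(Rm.T@(t-st["position"])).round(1),"clk",st["clock"],"w",st["gripper_width"].round(1),"F",st["contact_force"].round(1),"tilt",Rm[:,2].round(4))
                                                                                                                 ^^^^^^^^^^^^^^^^^^^^^^^^^
AttributeError: 'float' object has no attribute 'round'
```

```bash
sed -i 's/st\["gripper_width"\].round(1)/round(float(st["gripper_width"]),1)/' d.py
python3 d.py 528 56 300
```

```text
pos [ 200.5 -591.6  303.1] tool delta mm [508.3 518.    3.9] clk 0.15 w 85.6 F [-0.7 -0.1  0.3] tilt [-6.0e-04  1.5e-03 -1.0e+00]
```

```bash
python3 -m crank '{"delta_pos": [[0.014,0.014,0],[0.028,0.0285,0],[0.028,0.0285,0],[0.028,0.0285,0],[0.028,0.0285,0],[0.028,0.0285,0],[0.028,0.0285,0],[0.028,0.0285,0]], "twist": [0,0,0,0,0,0,0,0]}' 0.6
python3 -m crank '{"delta_pos": [[0.028,0.0285,0],[0.028,0.0285,0],[0.028,0.0285,0],[0.028,0.0285,0],[0.028,0.0285,0],[0.028,0.0285,0],[0.028,0.0285,0],[0.028,0.0285,0]], "twist": [0,0,0,0,0,0,0,0]}'
python3 d.py 528 56 300
```

```text
clock: 0.82
position: [335.7, -322.6, 303.8]
ee_rot: [0.583, 0.813, 0.0, -0.0]
contact_force: [1.6, 0.9, 1.1]
gripper_width: 51.0
clock: 1.48
position: [479.7, -37.1, 304.0]
ee_rot: [0.582, 0.813, 0.0, 0.0]
contact_force: [1.0, -0.6, -0.0]
gripper_width: 51.3
pos [479.7 -37.1 304. ] tool delta mm [72.6 75.7  4. ] clk 1.4833 w 51.3 F [ 1.  -0.6 -0. ] tilt [ 1.e-04  1.e-04 -1.e+00]
```

```bash
python3 -m crank '{"delta_pos": [[0.028,0.0285,0],[0.028,0.0285,0],[0.014,0.014,0.004],[0.003,0.004,0],[0,0,0],[0,0,0]], "twist": [0,0,0,0,0,0]}'
python3 - <<'E'
from h import *
st=arm.read_state(); im,d=imaging.get_image("wrist"); cv2.imwrite("pics/w1.png",im); np.save("pics/w1.npy",d)
import json; json.dump({k:np.array(v).tolist() for k,v in st.items()},open("pics/w1.json","w"))
E
```

```text
clock: 1.98
position: [526.6, 53.6, 299.6]
ee_rot: [0.583, 0.813, -0.001, -0.0]
contact_force: [0.6, -0.1, 1.0]
gripper_width: 51.5
```

View pics/w1.png

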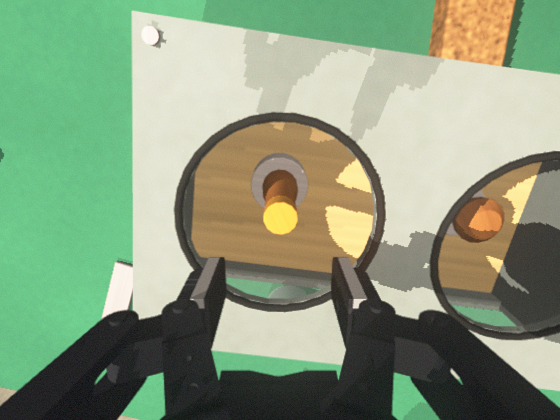

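The wrist view shows the brass ferrule at about (280,217), centred between the open jaws; the port rim runs from (176,211) to (384,211).

```bash
python3 - <<'E'
from h import *
import json
st=json.load(open("pics/w1.json")); d=np.load("pics/w1.npy")
print(atz("wrist",(280,217),144,st),atd("wrist",(280,217),d[217,280],st))
print("rim",atz("wrist",(280,211),153,st))
E
python3 d.py 528 55.5 169
```

```text
[528.28643662  55.31673755 144.        ] [527.85676209  55.16122105 145.28842006]
rim [521.02957833  52.77519325 153.        ]
pos [526.5  53.2 299.8] tool delta mm [  1.7   2.3 130.8] clk 2.0333 w 51.3 F [ 0.2 -0.2 -0.1] tilt [-8.e-04 -3.e-04 -1.e+00]
```

```bash
python3 -m crank '{"delta_pos": [[0.0015,0.002,0.01],[0,0,0.025],[0,0,0.025],[0,0,0.025],[0,0,0.02],[0,0,0.015],[0,0,0.01],[0,0,0]], "twist": [0,0,0,0,0,0,0,0]}'
python3 d.py 528 55.5 169
```

```text
clock: 2.7
position: [527.0, 54.9, 167.6]
ee_rot: [0.583, 0.812, -0.002, -0.001]
contact_force: [-0.5, 0.2, 0.2]
gripper_width: 51.2
pos [527.   54.9 167.6] tool delta mm [ 0.3  1.1 -1.4] clk 2.7 w 51.2 F [-0.5  0.2  0.2] tilt [-0.0046 -0.0015 -1.    ]
```

```bash
python3 -m crank '{"delta_pos": [[0,0,0],[0,0,0],[0,0,0],[0,0,0],[0,0,0],[0,0,0],[0,0,0],[0,0,0]], "twist": [0,0,0,0,0,0,0,0]}' 0
python3 d.py 528 55.5 169
```

```text
clock: 3.37
position: [529.2, 56.3, 171.2]
ee_rot: [0.582, 0.813, 0.001, 0.001]
contact_force: [-1.8, -0.0, 6.7]
gripper_width: 24.3
pos [529.2  56.3 171.2] tool delta mm [-0.4 -1.4  2.2] clk 3.3667 w 24.3 F [-1.8 -0.   6.7] tilt [ 2.5e-03  4.0e-04 -1.0e+00]
```

```bash
python3 -m crank '{"delta_pos": [[0,0,-0.004],[0,0,-0.008],[0,0,-0.012],[0,0,-0.012],[0,0,-0.008],[0,0,0],[0,0,0]], "twist": [0,0,0,0,0,0,0]}'
python3 - <<'E'
from h import *
im,d=imaging.get_image("top"); cv2.imwrite("pics/t2.png",cv2.resize(im[80:290,40:320],None,fx=2.5,fy=2.5))
im,d=imaging.get_image("wrist"); cv2.imwrite("pics/w2.png",im)
E
python3 d.py 528 55 215
```

```text
clock: 3.95
position: [528.3, 56.2, 214.1]
ee_rot: [0.583, 0.813, 0.0, -0.0]
contact_force: [-0.7, -0.5, -0.9]
gripper_width: 24.9
pos [527.9  56.  213.2] tool delta mm [-1.  -0.3 -1.8] clk 4.05 w 24.5 F [-0.4  0.3 -1.6] tilt [-1.5e-03 -2.0e-04 -1.0e+00]
```

View pics/t2.png

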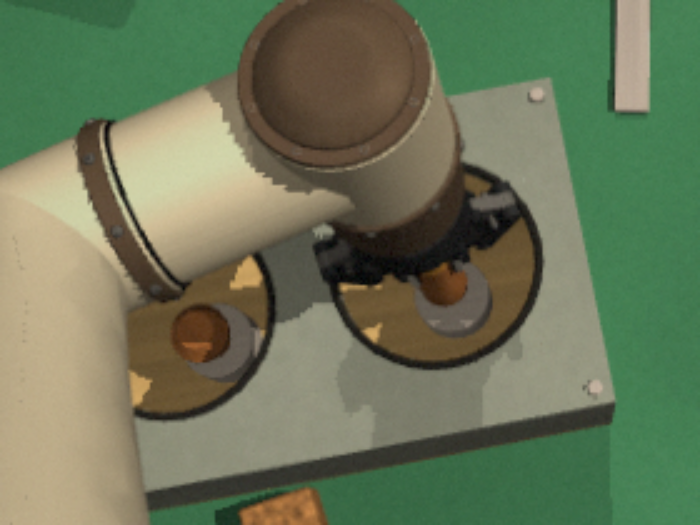

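View pics/w2.png

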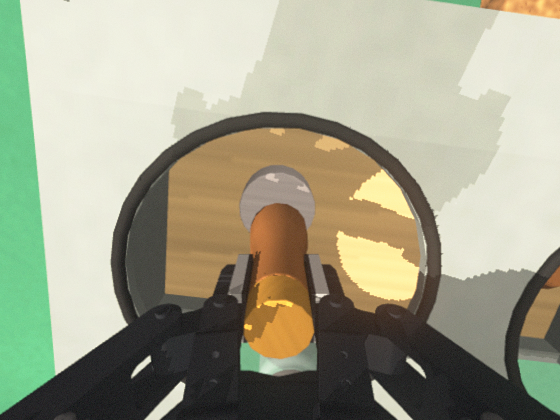

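Top and wrist views: the handle is between the pads and clear of its pedestal, upright, with the knob undisturbed. Continue up and out.

```bash
python3 -m crank '{"delta_pos": [[0,0,-0.01],[0,0,-0.02],[0,0,-0.025],[0,0,-0.025],[0,0,-0.02],[0,0,-0.01],[0,0,0]], "twist": [0,0,0,0,0,0,0]}'
python3 d.py 459.6 -327 323
```

```text
clock: 4.63
position: [529.3, 56.3, 326.5]
ee_rot: [0.583, 0.813, 0.002, 0.002]
contact_force: [-0.3, -0.0, -0.8]
gripper_width: 24.8
pos [529.3  56.3 326.5] tool delta mm [-340.6 -189.1    2.6] clk 4.6333 w 24.8 F [-0.3 -0.  -0.8] tilt [ 0.005   0.0015 -1.    ]
```

```bash
python3 -m crank '{"delta_pos": [[-0.008,-0.0045,0],[-0.018,-0.01,0],[-0.026,-0.0145,0],[-0.026,-0.0145,0],[-0.026,-0.0145,0],[-0.026,-0.0145,0],[-0.026,-0.0145,0],[-0.026,-0.0145,0]], "twist": [0,0,0,0,0,0,0,0]}'
python3 -m crank '{"delta_pos": [[-0.026,-0.0145,0],[-0.026,-0.0145,0],[-0.026,-0.0145,0],[-0.026,-0.0145,0],[-0.026,-0.0145,0],[-0.018,-0.01,0],[-0.008,-0.0045,0],[0,0,0]], "twist": [0,0,0,0,0,0,0,0]}'
python3 d.py 459.6 -327 323
```

```text
clock: 5.3
position: [489.1, -150.5, 321.7]
ee_rot: [0.583, 0.813, -0.001, -0.002]
contact_force: [0.5, 0.1, -0.4]
gripper_width: 24.8
clock: 5.97
position: [457.1, -326.0, 321.6]
ee_rot: [0.584, 0.812, -0.0, -0.002]
contact_force: [-0.7, 0.7, -1.2]
gripper_width: 24.4
pos [ 457.1 -326.   321.6] tool delta mm [-1.7  2.  -1.4] clk 5.9667 w 24.4 F [-0.7  0.7 -1.2] tilt [-0.004   0.0017 -1.    ]
```

```bash
python3 -m crank '{"delta_pos": [[-0.001,0.001,0.01],[0,0,0.025],[0,0,0.03],[0,0,0.03],[0,0,0.03],[0,0,0.025],[0,0,0.012],[0,0,0]], "twist": [0,0,0,0,0,0,0,0]}'
python3 -m crank '{"delta_pos": [[0,0,0],[0,0,0]], "twist": [0,0]}'
python3 - <<'E'
from h import *
im,d=imaging.get_image("top"); cv2.imwrite("pics/t3.png",cv2.resize(im[130:330,330:530],None,fx=3,fy=3))
im,d=imaging.get_image("side"); cv2.imwrite("pics/s3.png",cv2.resize(im[220:420,160:360],None,fx=3,fy=3))
E
python3 d.py 459.6 -327 132
```

```text
clock: 6.63
position: [457.8, -322.8, 157.5]
ee_rot: [0.582, 0.813, -0.001, -0.005]
contact_force: [-0.5, 0.0, -1.1]
gripper_width: 24.3
clock: 6.8
position: [460.6, -324.7, 162.7]
ee_rot: [0.582, 0.813, 0.0, 0.001]
contact_force: [1.0, 1.0, -1.0]
gripper_width: 24.8
pos [ 460.6 -325.   163.3] tool delta mm [-1.5 -1.6 31.3] clk 6.9 w 24.5 F [-0.9  0.6 -1.6] tilt [ 0.0028 -0.0011 -1.    ]
```

View pics/t3.png

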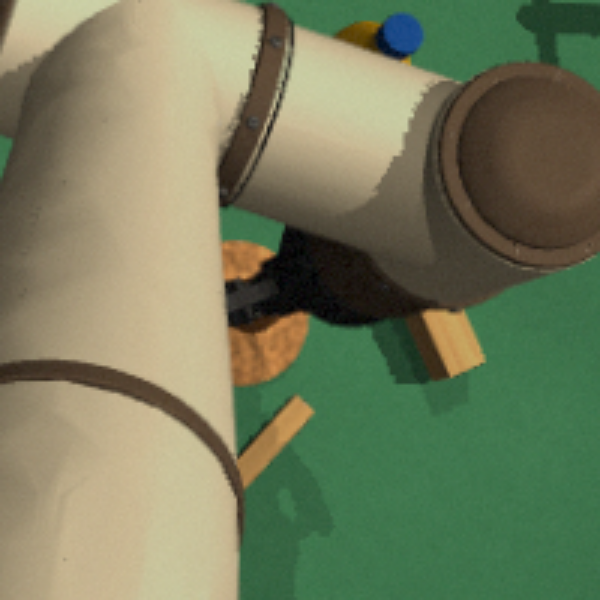

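View pics/s3.png

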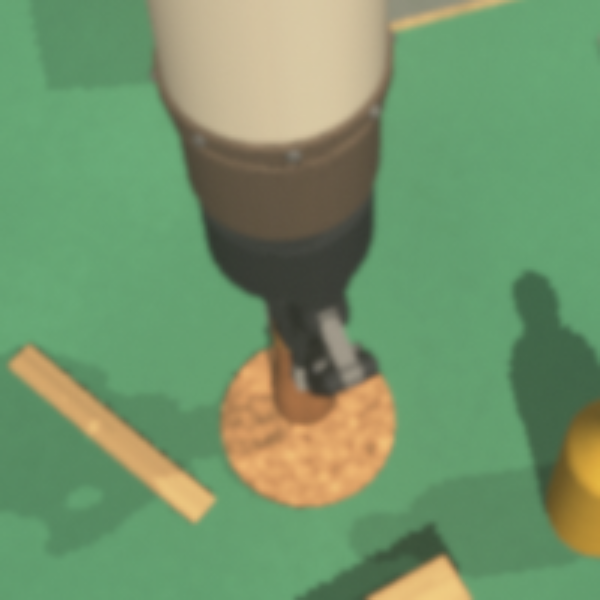

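Side view: the handle's foot (crop (303,408)) hovers above the pad (centre (309,426)), upright. I lower it with force watched.

```bash
python3 -m crank '{"delta_pos": [[-0.001,-0.0015,0.004],[0,0,0.006],[0,0,0.006],[0,0,0.005],[0,0,0.003],[0,0,0.001],[0,0,0],[0,0,0]], "twist": [0,0,0,0,0,0,0,0]}'
python3 d.py 459.6 -327 131
python3 -m crank '{"delta_pos": [[0,0,0.001],[0,0,0.001],[0,0,0]], "twist": [0,0,0]}'
```

```text
clock: 7.57
position: [458.7, -326.6, 136.9]
ee_rot: [0.583, 0.813, -0.0, 0.0]
contact_force: [-0.6, -0.7, -1.0]
gripper_width: 24.7
pos [ 458.7 -326.6  136.9] tool delta mm [-0.6  0.7  5.9] clk 7.5667 w 24.7 F [-0.6 -0.7 -1. ] tilt [-0.e+00 -1.e-04 -1.e+00]
clock: 7.82
position: [458.6, -326.5, 134.9]
ee_rot: [0.583, 0.813, 0.0, 0.0]
contact_force: [-0.3, -0.2, -1.1]
gripper_width: 25.1
```

```bash
for i in 1 2; do python3 -m crank '{"delta_pos": [[0,0,0.0005],[0,0,0.0005],[0,0,0],[0,0,0]], "twist": [0,0,0,0]}' | grep -E "position|force"; done
```

```text
position: [458.6, -326.5, 133.9]
contact_force: [-0.7, -0.4, -1.6]
position: [458.7, -326.6, 133.2]
contact_force: [-0.5, 0.9, 2.1]
```

```bash
python3 -m crank '{"delta_pos": [[0,0,0],[0,0,0]], "twist": [0,0]}'| grep -E "position|force"; python3 -m crank '{"delta_pos": [[0,0,0.0003],[0,0,0],[0,0,0]], "twist": [0,0,0]}'| grep -E "position|force"
python3 - <<'E'
from h import *
im,d=imaging.get_image("side"); cv2.imwrite("pics/s4.png",cv2.resize(im[280:420,190:330],None,fx=4,fy=4))
E
```

```text
position: [458.7, -326.6, 133.2]
contact_force: [-1.0, 0.9, 4.5]
position: [458.7, -326.6, 133.2]
contact_force: [-1.0, 1.8, 4.8]
```

View pics/s4.png

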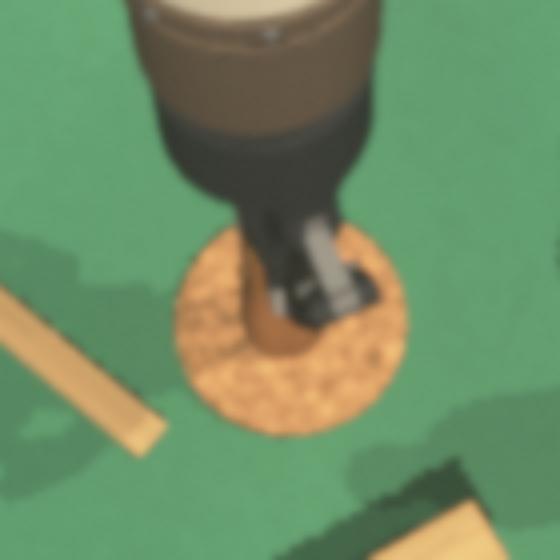

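Contact confirmed (about 5 N up, height stopped changing), foot roughly central on the pad. Release and retreat straight up.

```bash
python3 -m crank '{"delta_pos": [[0,0,0],[0,0,0],[0,0,0],[0,0,0],[0,0,0]], "twist": [0,0,0,0,0]}' 0.65
python3 -m crank '{"delta_pos": [[0,0,-0.004],[0,0,-0.01],[0,0,-0.02],[0,0,-0.03],[0,0,-0.03],[0,0,-0.03],[0,0,-0.02],[0,0,-0.01]], "twist": [0,0,0,0,0,0,0,0]}'
python3 -m crank '{"delta_pos": [[0,-0.02,0],[0,-0.035,0],[0,-0.035,0],[0,-0.02,0],[0,0,0],[0,0,0]], "twist": [0,0,0,0,0,0]}'
python3 - <<'E'
from h import *
st=arm.read_state()
im,d=imaging.get_image("side"); cv2.imwrite("pics/s5.png",im)
im,d=imaging.get_image("top"); cv2.imwrite("pics/t5.png",im)
im,d=imaging.get_image("wrist"); cv2.imwrite("pics/w5.png",im)
E
```

```text
clock: 9.37
position: [458.6, -326.5, 132.4]
ee_rot: [0.583, 0.813, -0.0, -0.0]
contact_force: [-0.4, -0.1, 0.2]
gripper_width: 55.6
clock: 10.03
position: [459.5, -327.1, 291.3]
ee_rot: [0.582, 0.813, 0.001, 0.004]
contact_force: [0.3, -0.7, 0.3]
gripper_width: 55.7
clock: 10.53
position: [353.4, -362.0, 286.7]
ee_rot: [0.583, 0.812, 0.0, -0.0]
contact_force: [-0.9, -0.4, 0.2]
gripper_width: 55.3
```

View pics/s5.png

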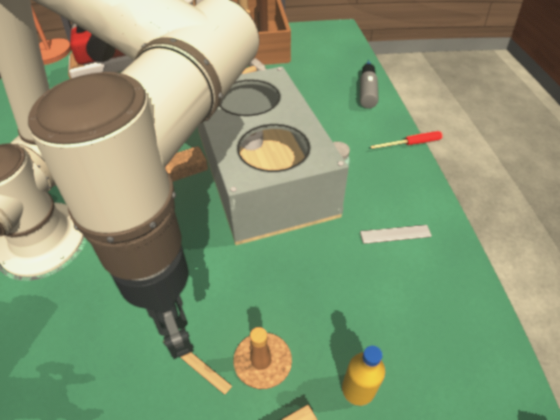

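View pics/t5.png

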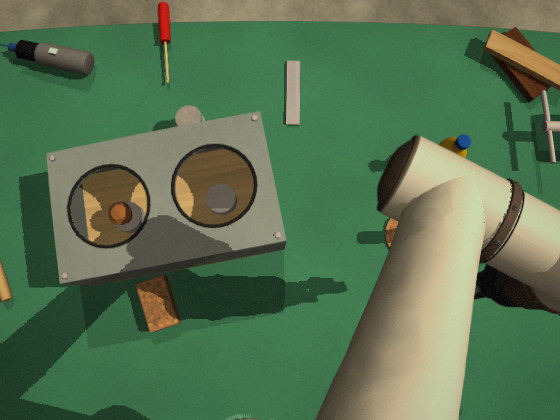

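View pics/w5.png

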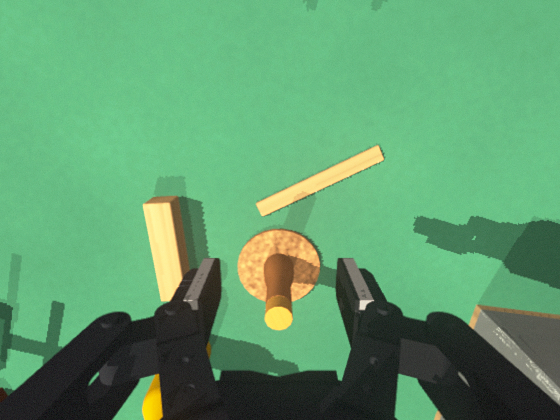

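The side view shows the handle upright on the pad, with the ferrule at (259,336) and the pad at (262,360). In the wrist view it stands mid-pad at (279,268). The top view shows an empty pedestal at (221,198) and the knob still at (121,213). The robot is clear of everything.

```bash
python3 - <<'E'
from h import *
print(atz("side",(259.5,335),106))
from bench import job_done
print(job_done())
E
```

```text
[ 459.00644583 -327.48070916  106.        ]
the job is handed in; nothing more can be done
None
```

The handle now stands upright on the round cork pad, and I handed the job in at about 10.7 s of the 38 s allowed.

I lowered the jaws part-closed through the port, gripped the neck, and lifted the handle straight out. At the pad I lowered it in steps of 1 mm or less until the force showed contact at about 5 N. I then released it and backed away.

- **Placement:** in the side view the ferrule is at about (459, -327), assuming the handle's standing height of 106 mm. The pad centre is (460, -327), so it is within a few mm of centre and upright.
- **Knob:** it looks unmoved under the other port, at the same spot in the top view as at the start, about (121, 213).
- **Robot:** the gripper is about 110 mm to the side and well above the handle, with no contact force beyond sensor noise.

No check failed. The only disagreements were camera differences of up to 2.5 mm between views, and a TCP reading that wandered by a few mm just after moves.

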